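# Spot-check the main switch with the stick thermometer

## Task

Draw the stick thermometer up out of its bench holder, turn it with its screen side up and aim its nose squarely at the middle of the main switch (the module with the wide rocker bar) on the sloped practice board, with the nose about 7 cm from the switch's face. Finish while still holding it there, raised and steady in the gripper: do not put it down or let go. Touch nothing on the board with the thermometer, and leave the other things on the bench where they are.

Things in the scene. Friction and masses are not known exactly. Their poses are not given: they have to be found in the camera images.
- thermometer: Stick thermometer, 0.16 kg, 180 mm long, loose; starts upright in the holder, nose down, tip 5 mm above the bench. Origin: nose tip; +z runs from nose to tail, it looks along -z. Round steel nose (z 0-40 mm, 20-26 mm across); black box body (z 40-180), 26 mm in x, 36 mm in y. Greenish screen (z 138-172) and two buttons on the +x side. Balance z 100. Best gripped across its y sides, about 20 mm below the tail end.
- holder: Fixed grey upright pocket on a dark steel foot 110 x 90 x 5 mm. Origin on the bench under its middle, z up; the thermometer's x and y start along its x and y. Outside 42 (x) by 52 (y) mm, walls 4, inside 34 by 44, floor about 5 mm and rim 90 mm above the bench. Stands left or right of the board.
- board: Fixed plywood board sloping up away from the robot: panel 270 mm wide (y), 170 along the slope, 12 thick, 40 degrees from level, its middle 85 mm above the origin. Origin on the bench under the middle, z up, +x level towards the raised far edge, y along the row of modules. Base 190 x 250 mm; highest point of panel and modules about 175 mm above the bench.
- main_switch: The module to aim at: fixed white box 56 mm wide (y), 85 along the slope, 43 deep, with a wide black rocker bar (42 mm across, standing 16 mm out) on a grey plate on its face. Origin on the bench plane below the point where its row crosses the panel, axes as the board's (upright, not sloped). The three modules sit side by side 75 mm apart in any order.
- switch_face (a point): The point to aim at: middle of the main switch's face, 131 mm above the bench. Its z axis is the face's outward normal (up and back towards the robot, 40 degrees from vertical), its x axis runs up the slope, its y axis along the row.
- rotary: Neighbour module, same white box with a round grey disc and a raised straight black turning grip. Fixed. Origin and axes like the main switch's.
- outlet: Neighbour module, same white box with a flat round grey outlet with three small dark holes. Fixed. Origin and axes like the main switch's.
- screwdriver: Bystander: screwdriver lying on the bench. Loose.
- junction_box: Bystander: closed square junction box, 75 x 75 x 43 mm, white with a grey cover. Loose. Origin at the centre of its underside.
- tape_measure: Bystander: black tape measure, 70 x 34 x 58 mm, with a round steel disc on each side. Loose. Origin at the centre of its underside.
There are look-alikes about, which are no part of the job. Of the things shaped like the thermometer, the black one is meant. What is shaped like the holder but turquoise is not meant.

How it is judged:
On the way:
1. the thermometer is drawn up clear of the holder's rim, in the gripper (height (world z) of thermometer above 0.1 m and contact force between thermometer and the fingers above 1 N), for 0.1 s.
At the end, for the whole second after the job is handed in: Held still in the gripper, nose over 100 mm above the bench, touching neither holder, board nor modules; switch face middle within 15 mm of its axis (each cross direction), 40 to 100 mm ahead of the nose; axis within 15 degrees of the face normal; screen side up (within 1.25 rad of vertical) (all of step 1 and x of switch_face in the frame of thermometer between -0.015 and 0.015 m and y of switch_face in the frame of thermometer between -0.015 and 0.015 m and z of switch_face in the frame of thermometer between -0.1 and -0.04 m and angle between the z axis of thermometer and the z axis of switch_face, either way round below 0.26 rad and angle between thermometer's own x axis and vertical below 1.25 rad and contact force between thermometer and holder below 0.2 N and contact force between thermometer and board below 0.2 N and contact force between thermometer and main_switch below 0.2 N and contact force between thermometer and rotary below 0.2 N and contact force between thermometer and outlet below 0.2 N and linear speed of thermometer below 0.02 m/s and angular speed of thermometer below 0.15 rad/s); the arm keeps its last pose, push and grip.
It fails at once if the thermometer strikes the board or a module (contact force between thermometer and board above 0.5 N or contact force between thermometer and main_switch above 0.5 N or contact force between thermometer and rotary above 0.5 N or contact force between thermometer and outlet above 0.5 N).
It fails at once if a bystander is disturbed (moved over 30 mm) (distance of any of screwdriver, junction_box, tape_measure from where it was at the start of the episode above 0.03 m).
It also fails if it takes over 35 s, if anything falls off the work surface, if the arm or the gripper's body presses on something with over 40 N, if the wrist force passes 120 N, or if a joint passes its speed limit or range.

## Robot

A 7-joint arm with a two-finger parallel gripper is mounted at the origin on the work surface. World frame = base frame: x ahead of the robot, y to its left, z up, the work surface at z = 0. Lengths are in m, angles in rad, forces in N, time in s.
With the tool pointing down it reaches from about 0.4 to 0.85 m from the base axis. Payload 10.4 kg.
Tool frame: the origin (TCP) lies midway between the tips of the shut fingers; the grasp point (between the pads) lies 19 mm behind it; z points along the fingers, y is the direction in which the jaws open and shut (so a half turn about z gives the same grasp; the last joint's range is limited). The gripper opens to 85 mm and grips with 20 to 120 N. Pads are 22 mm wide; open, the fingers measure 114 mm over their backs; the gripper's body (76 mm by 85 mm) begins 54 mm behind the grasp point. The pads swing forward as they close: fully open they stand 13 mm farther back than shut.
Start: joints at [1.319, 0.332, -0.065, 1.46, 0.022, 1.35, -0.088], TCP at [0.142, -0.609, 0.231] pointing down, gripper open.
Joint ranges: [-2.6, 2.6], [-0.5, 2.12], [-1.47, 1.34], [0.16, 2.42], [-1.27, 4.41], [0.06, 2.06], [-2.6, 2.6]. Speed limits (rad/s): [2.22, 2.22, 2.79, 2.79, 3.14, 3.14, 3.14].

## Interface

Orientations are given as a unit quaternion [x, y, z, w].
In Python, from workcell import manip, camera, camera_info, workorder, nets gives the robot as it stands.
- The arm moves only by the tool apply_moves, never from a script. Its argument "commands" is a list of rows, each a list of 5 numbers: the shift along the tool's x, y, z in m, then the turn about the tool's z in degrees, then the gripper command: -1 is fully open, 1 is shut, values between are in proportion. A call has 1 to 5 rows; each row shifts and turns the pose as measured when the row begins, along the tool's axes as they then stand; what a row does not reach is not made up. A row lasts 1/12 s, in which the tool goes at most 41.7 mm and 7.16 degrees, less where a joint would pass 70% of its speed; a pose out of reach is approached as far as the arm can. A call is refused whole if a number of a shift passes 0.0417 or a number of a turn 7.16, either way. A call with a gripper value outside its range is refused whole. The fingers move at their own pace and stop on an object; "squeeze" is the grip in N (left out, the last holds). Time passes only in rows, so rows that do not move let the fingers close. It gives the time, the measured TCP pose, the force and the opening at its end, in the units of the state.
- manip.get_obs(): the state, without advancing time (a new reading comes with each control period).
- camera(name): name is "scene" or "top" or "wrist"; returns (picture, depth): 400x640x3 uint8, red, green, blue; 400x640 float32, m along the optical axis (not along the pixel's ray), 0 where there is no reading.
- camera_info(name): a dict with "camera_matrix" (3x3 intrinsics, pixels), "k1" (the pictures are not rectified: a ray, as slopes to the right and down, at radius r is drawn at 1 + k1 r^2 times it, then the intrinsics apply), "xyz" and "rotation" of the camera in the world; the wrist camera has in their place "T_tool_cam" (4x4, takes a point from camera to tool coordinates, whose origin is the TCP and whose axes are the flange's). Camera axes: x right, y down, z forward; pixel columns grow to the right and rows downward; lengths in m; the calibration is good to about 2 mm. A picture is of the moment at which its call begins: read the wrist's pose just before it. camera_info takes no time and is no camera call.
- workorder.hand_in(): hands the job in, once; it reports no verdict.
Trained networks look in the newest picture that a camera, given by its name, has taken for a name from the list of things; names that differ only in an ending like _2 or _b are one class to them, and where a whole thing is asked for, a point or a joint stands for the part that bears it (a point fixed in the world has none). Each returns a list of dicts, best first, with "conf" (0 to 1); they miss things now and then, are a little off and sometimes report something else, mostly with a low value. They report only what shows in the picture. A call takes as long as a camera call. They do not tell look-alikes from the thing itself.
- nets.look_for(camera, thing): "rect" ([left, top, width, height] in pixels, round what is visible of it).
- nets.place_of(camera, thing): "xy" ([column, row] in pixels: a listed point, or the origin of a listed thing).
The state is a dict: "clock": time; "joint_pos": joint angles; "joint_velocities": joint speeds; "tau": joint torques, N m; "position": TCP position; "ee_rot": TCP orientation; "ft_force": force on the tool from outside, world axes, zero at the start; "torque": the same for the moment, N m; "grip_width": opening from 0.0 (shut) to 1.0 (fully open).
Only numpy, scipy, OpenCV 4.12 (cv2) and the standard library are available. Lean on these libraries where they do the work, as an engineer would, in place of code of your own. Each camera call takes 0.05 s, during which the arm holds its last target. There are 200 camera calls.

## Working session

There is one attempt and no reset: what is moved stays moved. The work goes in short steps, Python scripts to look and compute and a tool call to move; the robot and the scene stay as the last step left them, time stands still between calls to the robot, and variables do not carry over. Pictures are saved under pics/ and viewed, about 8 in all and at most 12, crops included, and the job is handed in when it is done.

Besides the shell and the picture viewer there is one more tool, called after ">>>" as name(argument=value, ...), one argument or row to a line, values as JSON. apply_moves: Moves the arm, as the interface text tells. Its arguments: {"type":"object","properties":{"commands":{"type":"array","items":{"type":"array","items":{"type":"number"}}},"squeeze":{"type":"number"}},"required":["commands"]}

```bash
mkdir -p pics
cat > h.py <<'E'
import numpy as np, cv2
from scipy.spatial.transform import Rotation as R
from workcell import manip, camera, camera_info, workorder, nets
def pose():
    o=manip.get_obs(); T=np.eye(4); T[:3,:3]=R.from_quat(o['ee_rot']).as_matrix(); T[:3,3]=o['position']; return T
def shot(name,fn=None):
    T=pose(); im,d=camera(name); ci=camera_info(name)
    if name=='wrist': W=T@np.array(ci['T_tool_cam'])
    else:
        W=np.eye(4); r=np.array(ci['rotation']); W[:3,:3]=r if r.shape==(3,3) else R.from_quat(r).as_matrix(); W[:3,3]=ci['xyz']
    if fn: cv2.imwrite('pics/'+fn,im[:,:,::-1])
    return im,d,(np.array(ci['camera_matrix']),ci['k1'],W)
def slopes(c,uv):
    K,k1,W=c; uv=np.atleast_2d(np.asarray(uv,float)); s=np.c_[(uv[:,0]-K[0,2])/K[0,0],(uv[:,1]-K[1,2])/K[1,1]]; p=s.copy()
    for _ in range(20): p=s/(1+k1*(p**2).sum(1,keepdims=True))
    return p
def pts(c,uv,dep):  # depth -> world
    p=slopes(c,uv); q=np.c_[p,np.ones(len(p))]*np.reshape(dep,(-1,1)); return q@c[2][:3,:3].T+c[2][:3,3]
def onz(c,uv,z):
    p=slopes(c,uv); r=np.c_[p,np.ones(len(p))]@c[2][:3,:3].T; o=c[2][:3,3]; return o+r*((z-o[2])/r[:,2:])
def proj(c,X):
    K,k1,W=c; q=(np.atleast_2d(X)-W[:3,3])@W[:3,:3]; s=q[:,:2]/q[:,2:]; s=s*(1+k1*(s**2).sum(1,keepdims=True)); return s@K[:2,:2].T+K[:2,2]
def cloud(c,d):
    v,u=np.mgrid[:400,:640]; uv=np.c_[u.ravel(),v.ravel()]; P=pts(c,uv,d.ravel()).reshape(400,640,3); P[d==0]=np.nan; return P
E
python3 - <<'E'
from h import *
im1,d1,c1=shot('top'); 
n={}
for t in ['thermometer','holder','main_switch','board','switch_face']:
    print('top',t,[(np.round(x['xy']).tolist(),round(x['conf'],2)) for x in nets.place_of('top',t)[:3]],[(np.round(x['rect']).tolist(),round(x['conf'],2)) for x in nets.look_for('top',t)[:3]])
im2,d2,c2=shot('scene')
for t in ['thermometer','holder','main_switch','switch_face']:
    print('scene',t,[(np.round(x['xy']).tolist(),round(x['conf'],2)) for x in nets.place_of('scene',t)[:3]],[(np.round(x['rect']).tolist(),round(x['conf'],2)) for x in nets.look_for('scene',t)[:3]])
cv2.imwrite('pics/a.png',im1[:,:,::-1]);cv2.imwrite('pics/b.png',im2[:,:,::-1])
np.savez('v.npz',im1=im1,d1=d1,im2=im2,d2=d2)
o=manip.get_obs();print(o['position'],o['ee_rot'],pose()[:3,:3].round(3).tolist(),c1[2].round(2).tolist(),c2[2].round(2).tolist())
E
```

```text
top thermometer [([377.0, 188.0], 0.69), ([386.0, 225.0], 0.52)] [([375.0, 174.0, 20.0, 15.0], 0.63), ([382.0, 220.0, 21.0, 13.0], 0.49), ([270.0, 167.0, 22.0, 32.0], 0.36)]
top holder [([382.0, 134.0], 0.86), ([383.0, 188.0], 0.59)] [([364.0, 169.0, 35.0, 37.0], 0.89), ([368.0, 117.0, 30.0, 37.0], 0.86)]
top main_switch [([260.0, 183.0], 0.71)] [([245.0, 166.0, 23.0, 34.0], 0.91)]
top board [([260.0, 180.0], 0.64)] [([208.0, 149.0, 94.0, 65.0], 0.74)]
top switch_face [([251.0, 186.0], 0.9)] [([241.0, 168.0, 25.0, 29.0], 0.62)]
scene thermometer [([289.0, 168.0], 0.81), ([264.0, 191.0], 0.61)] [([280.0, 129.0, 13.0, 42.0], 0.92), ([252.0, 148.0, 14.0, 32.0], 0.61)]
scene holder [([223.0, 221.0], 0.94), ([268.0, 192.0], 0.74), ([352.0, 270.0], 0.33)] [([201.0, 200.0, 42.0, 40.0], 0.95), ([246.0, 173.0, 38.0, 38.0], 0.56)]
scene main_switch [([351.0, 269.0], 0.76)] [([341.0, 232.0, 33.0, 27.0], 0.94)]
scene switch_face [([362.0, 237.0], 0.57)] [([342.0, 228.0, 32.0, 31.0], 0.94)]
[ 0.1417427  -0.60873818  0.23134968] [9.93465403e-01 1.14133657e-01 8.08679379e-06 3.55145724e-05] [[0.974, 0.227, 0.0], [0.227, -0.974, -0.0], [0.0, 0.0, -1.0]] [[0.0, -1.0, 0.1, 0.43], [-1.0, -0.0, 0.01, 0.01], [-0.01, -0.1, -1.0, 1.52], [0.0, 0.0, 0.0, 1.0]] [[-0.68, 0.59, -0.43, 1.17], [0.73, 0.54, -0.42, 0.61], [-0.02, -0.6, -0.8, 1.22], [0.0, 0.0, 0.0, 1.0]]
```

View pics/a.png

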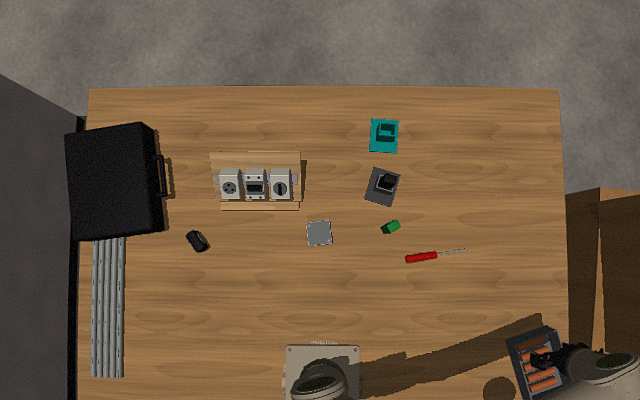

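View pics/b.png

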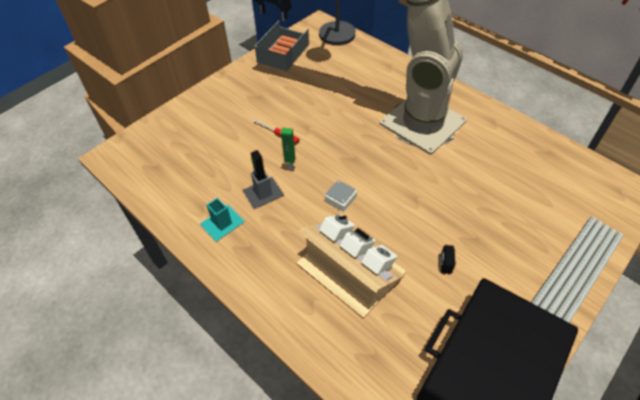

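Top: the board is at (255,182) with the main switch in the middle (254,184). The grey holder with the black thermometer is at (383,187), a green look-alike at (390,227) and the turquoise holder at (384,135). Next I measure them roughly.

Run:
```python
from h import *
z=np.load('v.npz'); 
def c(name):
    ci=camera_info(name);W=np.eye(4);r=np.array(ci['rotation']);W[:3,:3]=r if r.shape==(3,3) else R.from_quat(r).as_matrix();W[:3,3]=ci['xyz'];return np.array(ci['camera_matrix']),ci['k1'],W
c1=c('top');P=cloud(c1,z['d1']);im=z['im1']
print('foot z',P[200,370],P[188,388],P[182,386],P[186,254])
# foot mask: dark grey
sub=np.zeros((400,640),bool);sub[160:212,358:408]=1
m=sub&(im.max(2)<110)&(im.max(2).astype(int)-im.min(2)<20)&(P[...,2]<0.03)&(P[...,2]>-0.01)
q=onz(c1,np.argwhere(m)[:,::-1],0.005)[:,:2]
print(m.sum(),cv2.minAreaRect((q*1000).astype(np.float32)))
t=sub&(P[...,2]>0.14); print('therm top',P[t].mean(0),t.sum(),P[t][:,2].max())
b=np.zeros_like(sub);b[140:220,200:310]=1
b&=P[...,2]>0.03; print('board',cv2.minAreaRect((P[b][:,:2]*1000).astype(np.float32)))
# white faces
w=b&(P[...,2]>0.09)&(im.min(2)>120); print('white',cv2.minAreaRect((P[w][:,:2]*1000).astype(np.float32)),w.sum())
print('switch face', onz(c1,[[251,186],[254.5,184]],0.131), onz(c(('scene')),[[362,237]],0.131))
print('main origin', onz(c1,[[260,183]],0))
for n in ['tape_measure']: pass
print('green',P[222:230,384:398].reshape(-1,3)[::20].round(3).tolist())
```

```text
foot z [ 0.57015266 -0.15220832  0.00469417] [ 0.59820261 -0.19787154  0.09225684] [ 0.6048809  -0.18010915  0.17873787] [0.59672973 0.19855448 0.15079063]
597 ((614.0685424804688, -190.1844940185547), (89.62034606933594, 109.70293426513672), 72.87030792236328)
therm top [ 0.61215019 -0.18876806  0.17745592] 153 0.19109556509959624
board ((633.2868041992188, 200.82125854492188), (135.02618408203125, 269.3172607421875), 0.024865232408046722)
white ((610.1778564453125, 201.6031494140625), (88.81501770019531, 245.13031005859375), 0.02245331183075905) 1097
switch face [[0.59920669 0.2102326  0.131     ]
 [0.60513454 0.19996644 0.131     ]] [[0.5985303  0.20384028 0.131     ]]
main origin [[0.62530818 0.20062411 0.        ]]
green [[0.5, -0.197, -0.003], [0.489, -0.19, 0.176], [0.486, -0.207, 0.177], [0.48, -0.184, 0.181], [0.477, -0.201, 0.182], [0.473, -0.184, 0.138]]
```

>>> apply_moves(
  commands=[
    [0.03, -0.016, -0.02, 0, -1],
    [0.035, -0.019, -0.008, 0, -1],
    [0.035, -0.019, -0.008, 0, -1],
    [0.035, -0.019, -0.008, 0, -1],
    [0.035, -0.019, -0.008, 0, -1],
  ],
)

```text
clock: 1.42
position: [0.2812, -0.482, 0.2816]
ee_rot: [0.994, 0.105, -0.003, -0.001]
ft_force: [0.0, -1.0, -0.2]
grip_width: 1.004
```

>>> apply_moves(
  commands=[
    [0.035, -0.019, -0.008, 0, -1],
    [0.035, -0.019, -0.008, 0, -1],
    [0.035, -0.019, -0.008, 0, -1],
    [0.035, -0.019, -0.008, 0, -1],
    [0.035, -0.019, -0.008, 0, -1],
  ],
)

```text
clock: 1.83
position: [0.4355, -0.3476, 0.3236]
ee_rot: [0.995, 0.104, -0.002, 0.0]
ft_force: [0.7, -0.5, 0.8]
grip_width: 0.998
```

Run:
```python
from h import *
o=manip.get_obs();print(o['clock'],o['position'],o['joint_pos'],pose()[:3,:3].round(3).tolist())
print(np.round(camera_info('wrist')['T_tool_cam'],3).tolist())
```

```text
1.8333 [ 0.43549638 -0.34761909  0.32361642] [ 0.87379478  0.170331   -0.32685505  1.47538262  0.05792836  1.50805648
 -0.81410652] [[0.978, 0.208, -0.004], [0.208, -0.978, -0.001], [-0.005, 0.0, -1.0]]
[[-0.001, -0.96, -0.28, 0.072], [1.0, -0.001, 0.001, -0.001], [-0.001, -0.28, 0.96, -0.142], [0.0, 0.0, 0.0, 1.0]]
```

>>> apply_moves(
  commands=[
    [0.023, -0.03, 0, 6, -1],
    [0.026, -0.029, 0, 6, -1],
    [0.029, -0.028, 0, 6, -1],
    [0.03, -0.025, 0, 6, -1],
    [0.03, -0.023, 0, 6, -1],
  ],
)

```text
clock: 2.25
position: [0.5753, -0.2081, 0.3278]
ee_rot: [0.987, -0.163, 0.001, 0.002]
ft_force: [-0.2, -0.2, 0.7]
grip_width: 0.999
```

>>> apply_moves(
  commands=[
    [0.02, -0.015, 0, 0, -1],
    [0, 0, 0, 0, -1],
  ],
)

```text
clock: 2.42
position: [0.6049, -0.1925, 0.3266]
ee_rot: [0.987, -0.163, 0.001, 0.0]
ft_force: [0.8, 0.4, -0.7]
grip_width: 1.002
```

Run:
```python
from h import *
o=manip.get_obs();T=pose();print(o['position'],o['joint_pos'].__class__,T[:3,:3].round(3).tolist())
im,d,c=shot('wrist','c.png');P=cloud(c,d)
m=(P[...,2]>0.165)&(P[...,2]<0.2)&(im.max(2)<90)
q=P[m]; n,l,s,ce=cv2.connectedComponentsWithStats(m.astype(np.uint8))
for i in range(1,n):
    if s[i,4]>150:
        q=P[l==i]; print(s[i],q.mean(0).round(4),np.percentile(q[:,2],[5,50,95]).round(4),cv2.minAreaRect((q[:,:2]*1000).astype(np.float32)))
print(nets.look_for('wrist','thermometer')[:2])
```

```text
[ 0.60489453 -0.19254178  0.32660664] <class 'numpy.ndarray'> [[0.947, -0.322, 0.003], [-0.322, -0.947, -0.001], [0.003, 0.0, -1.0]]
[300 160  37  30 972] [ 0.6187 -0.19    0.1829] [0.175  0.184  0.1854] ((617.452392578125, -189.4312744140625), (35.973636627197266, 27.475112915039062), 73.00959777832031)
[346 262  36  36 780] [ 0.4875 -0.1981  0.1772] [0.1678 0.179  0.1804] ((484.9150695800781, -197.45526123046875), (26.85984230041504, 35.2569694519043), 29.8812255859375)
[{'rect': [299.9, 148.8, 41.8, 41.9], 'conf': 0.78}, {'rect': [338.7, 222.4, 40.3, 76.0], 'conf': 0.59}]
```

View pics/c.png

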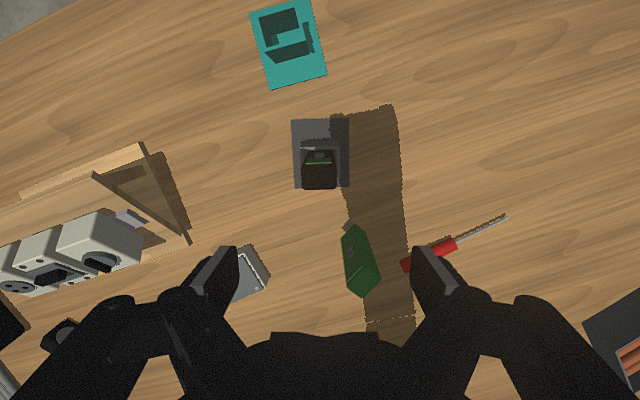

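>>> apply_moves(
  commands=[
    [0.0104, -0.0067, 0.02, -1.8, -1],
    [0, 0, 0.04, 0, -1],
    [0, 0, 0.04, 0, -1],
    [0, 0, 0, 0, -1],
  ],
)

```text
clock: 2.85
position: [0.6129, -0.198, 0.2282]
ee_rot: [0.989, -0.15, 0.004, 0.003]
ft_force: [-1.4, 0.1, -1.5]
grip_width: 0.998
```

Run:
```python
from h import *
T=pose();print(T[:3,3],T[:3,:3].round(3).tolist(),np.degrees(np.arctan2(T[1,0],T[0,0])))
im,d,c=shot('wrist','d.png');P=cloud(c,d)
m=(P[...,2]>0.181)&(P[...,2]<0.19)&(np.hypot(P[...,0]-.617,P[...,1]+.19)<.04)
q=P[m][:,:2];print(m.sum(),cv2.minAreaRect((q*1000).astype(np.float32)))
```

```text
[ 0.61293409 -0.19803763  0.22816381] [[0.955, -0.297, 0.008], [-0.297, -0.955, -0.008], [0.01, 0.005, -1.0]] -17.253076140012634
1780 ((617.07763671875, -189.21592712402344), (35.236671447753906, 25.625513076782227), 73.13516235351562)
```

>>> apply_moves(
  commands=[
    [0.0012, -0.0098, 0, 0, -1],
    [0, 0, 0, 0, -1],
    [0, 0, 0.03, 0, -1],
    [0, 0, 0, 0, -1],
  ],
)

```text
clock: 3.23
position: [0.621, -0.1922, 0.2134]
ee_rot: [0.988, -0.152, 0.013, 0.005]
ft_force: [-1.0, -0.3, -1.9]
grip_width: 0.995
```

>>> apply_moves(
  commands=[
    [0, 0, 0, 0, -1],
  ],
)

```text
clock: 3.32
position: [0.6221, -0.1924, 0.2169]
ee_rot: [0.988, -0.152, 0.015, 0.005]
ft_force: [0.3, -0.4, 1.2]
grip_width: 1.004
```

```bash
cat > st.py <<'E'
from h import *
o=manip.get_obs();T=pose();print(o['clock'],o['position'].round(4),o['joint_pos'].round(3),o['joint_velocities'].round(3),T[:3,:3].round(3).tolist(),o['ft_force'],o['grip_width'])
E
python3 st.py
```

```text
3.3167 [ 0.6221 -0.1924  0.2169] [ 0.534  0.406 -0.413  1.418  0.175  1.323 -1.764] [ 0.002  0.012 -0.002  0.024 -0.001 -0.007 -0.002] [[0.953, -0.301, 0.027], [-0.301, -0.954, -0.015], [0.03, 0.006, -1.0]] [ 0.33588352 -0.39204264  1.16464541] 1.0044918344638152
```

>>> apply_moves(
  commands=[
    [-0.003, -0.001, 0.01, 0, -1],
    [-0.003, -0.001, 0.015, 0, -1],
    [-0.002, 0, 0.015, 0, -1],
    [0, 0, 0.015, 0, -1],
    [0, 0, 0.01, 0, -1],
  ],
)

```text
clock: 3.73
position: [0.6218, -0.1898, 0.1618]
ee_rot: [0.988, -0.153, 0.023, 0.007]
ft_force: [0.0, -0.7, -0.1]
grip_width: 1.003
```

```bash
python3 st.py
```

```text
3.7333 [ 0.6218 -0.1898  0.1618] [ 0.534  0.428 -0.41   1.508  0.193  1.197 -1.783] [-0.011  0.08   0.014  0.11   0.047 -0.212 -0.033] [[0.952, -0.302, 0.043], [-0.301, -0.953, -0.02], [0.048, 0.006, -0.999]] [ 0.04411826 -0.71944202 -0.08538164] 1.0029891513962053
```

>>> apply_moves(
  commands=[
    [-0.003, 0, 0.008, 0, -1],
    [-0.003, 0, 0.007, 0, -1],
    [0, 0, 0.003, 0, -1],
    [0, 0, 0, 0, -1],
  ],
  squeeze=30,
)

```text
clock: 4.07
position: [0.6166, -0.1882, 0.143]
ee_rot: [0.988, -0.153, 0.023, 0.007]
ft_force: [0.3, -0.4, 0.0]
grip_width: 0.998
```

```bash
python3 st.py
```

```text
4.0667 [ 0.6166 -0.1882  0.143 ] [ 0.536  0.431 -0.41   1.545  0.197  1.157 -1.789] [ 0.001 -0.01  -0.001  0.002 -0.003  0.003  0.   ] [[0.952, -0.302, 0.044], [-0.301, -0.953, -0.021], [0.048, 0.006, -0.999]] [ 0.2961326  -0.37859076  0.01066848] 0.9975103798490091
```

>>> apply_moves(
  commands=[
    [0, 0, 0, 0, 1],
    [0, 0, 0, 0, 1],
    [0, 0, 0, 0, 1],
    [0, 0, 0, 0, 1],
    [0, 0, 0, 0, 1],
  ],
  squeeze=30,
)

```text
clock: 4.48
position: [0.6177, -0.1886, 0.1453]
ee_rot: [0.988, -0.153, 0.025, 0.007]
ft_force: [0.0, -0.1, -2.3]
grip_width: 0.417
```

>>> apply_moves(
  commands=[
    [0, 0, 0, 0, 1],
    [0, 0, 0, 0, 1],
    [0, 0, 0, 0, 1],
    [0, 0, -0.004, 0, 1],
    [0, 0, -0.008, 0, 1],
  ],
)

```text
clock: 4.9
position: [0.6159, -0.188, 0.1558]
ee_rot: [0.988, -0.153, 0.023, 0.007]
ft_force: [0.9, -0.0, -2.9]
grip_width: 0.418
```

```bash
python3 st.py
```

```text
4.9 [ 0.6159 -0.188   0.1558] [ 0.538  0.419 -0.412  1.533  0.191  1.181 -1.785] [ 0.012 -0.089 -0.018 -0.097 -0.046  0.19   0.034] [[0.952, -0.302, 0.044], [-0.301, -0.953, -0.02], [0.048, 0.006, -0.999]] [ 0.87163582 -0.03292645 -2.85856782] 0.4182176336437924
```

>>> apply_moves(
  commands=[
    [0, 0, -0.02, 0, 1],
    [0, 0, -0.025, 0, 1],
    [0, 0, -0.025, 0, 1],
    [0, 0, -0.025, 0, 1],
    [0, 0, -0.015, 0, 1],
  ],
)

```text
clock: 5.32
position: [0.6094, -0.1852, 0.2698]
ee_rot: [0.988, -0.152, 0.021, 0.006]
ft_force: [-0.6, -0.5, -2.0]
grip_width: 0.414
```

>>> apply_moves(
  commands=[
    [0, 0, -0.01, 0, 1],
    [0.01, 0, 0, 0, 1],
    [0.02, 0, 0, 0, 1],
    [0.02, 0, 0, 0, 1],
    [0.01, 0, 0, 0, 1],
  ],
)

```text
clock: 5.73
position: [0.6677, -0.2032, 0.2929]
ee_rot: [0.988, -0.152, 0.026, 0.007]
ft_force: [1.3, 0.4, -1.6]
grip_width: 0.415
```

```bash
python3 st.py
python3 - <<'E'
from h import *
im,d,c=shot('wrist','e.png')
E
```

```text
5.7333 [ 0.6677 -0.2032  0.2929] [ 0.492  0.467 -0.406  1.176  0.196  1.481 -1.76 ] [-0.102  0.266  0.039 -0.4    0.079  0.142  0.002] [[0.952, -0.301, 0.048], [-0.301, -0.953, -0.022], [0.053, 0.007, -0.999]] [ 1.2810833   0.39879511 -1.60166973] 0.4145266389516292
```

View pics/e.png

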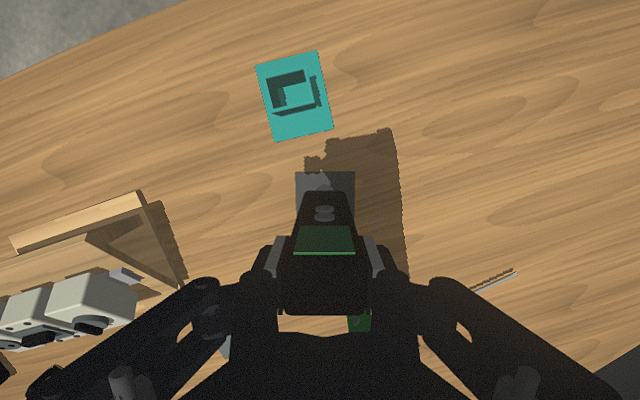

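```bash
cat > th.py <<'E'
from h import *
def therm(fn=None,verbose=1):
    T=pose();im,d,c=shot('wrist',fn);P=cloud(c,d)
    Q=(P-T[:3,3])@T[:3,:3]   # tool coords
    # front (screen) face: points near tool y=0, between finger pads
    m=(np.abs(Q[...,1])<0.012)&(Q[...,0]>-0.06)&(Q[...,0]<0.14)&(Q[...,2]>-0.045)&(Q[...,2]<0.11)&(d>0)&(d<0.35)
    q=Q[m]
    # robust plane x = a z + b y + c along front side
    best=None;rng=np.random.default_rng(0)
    for _ in range(400):
        s=q[rng.choice(len(q),3,replace=False)];n=np.cross(s[1]-s[0],s[2]-s[0]);L=np.linalg.norm(n)
        if L<1e-6: continue
        n/=L; n*=np.sign(n[0]) or 1
        if n[0]<0.5 or abs(n[1])>.15: continue
        k=np.abs((q-s[0])@n)<0.0015
        if best is None or k.sum()>best.sum(): best=k
    p=q[best];n=np.linalg.svd(p-p.mean(0),full_matrices=False)[2][2];n*=np.sign(n[0])
    a=np.cross(n,[0,1,0]);a/=np.linalg.norm(a); a*=-np.sign(a[2])   # thermometer +z (to tail), roughly -tool z
    t=(p-p.mean(0))@a
    if verbose: print('pose',T[:3,3].round(4),'inl',best.sum(),len(q),'n_tool',n.round(3),'extent',np.percentile(t,[1,99]).round(3))
    # axis through face point minus 13 mm
    pc=p.mean(0)-0.013*n
    tail=pc+a*np.percentile(t,99.5)
    aw=T[:3,:3]@a; xw=T[:3,:3]@n; tw=T[:3,:3]@tail+T[:3,3]
    if verbose: print('axis(tail) world',aw.round(3),'tilt',np.degrees(np.arccos(aw[2])).round(1),'x side',xw.round(3),'tail',tw.round(4),'tail tool',tail.round(4))
    # axis where it crosses tool grasp height z=-0.019
    return T,a,n,pc,aw,xw
if __name__=='__main__': therm()
E
python3 th.py
```

```text
pose [ 0.6684 -0.2035  0.2925] inl 3089 6337 n_tool [ 0.999 -0.003  0.05 ] extent [-0.09   0.039]
axis(tail) world [-0.     0.007  1.   ] tilt 0.4 x side [ 0.954 -0.298  0.002] tail [ 0.6688 -0.2033  0.3311] tail tool [ 0.0024 -0.     -0.0385]
```

>>> apply_moves(
  commands=[
    [0, 0, 0.012, 0, 1],
    [0, 0, 0.018, 0, 1],
    [0, 0, 0.018, 0, 1],
    [0, 0, 0.018, 0, 1],
    [0, 0, 0.015, 0, 1],
  ],
)

```text
clock: 6.25
position: [0.6698, -0.2034, 0.2091]
ee_rot: [0.988, -0.152, 0.027, 0.007]
ft_force: [-0.2, -0.6, -1.6]
grip_width: 0.415
```

>>> apply_moves(
  commands=[
    [-0.008, 0, 0, 0, 1],
    [-0.008, 0, 0, 0, 1],
  ],
)

```text
clock: 6.42
position: [0.651, -0.1979, 0.2011]
ee_rot: [0.988, -0.152, 0.023, 0.006]
ft_force: [0.4, -0.3, -1.6]
grip_width: 0.415
```

```bash
python3 st.py;python3 th.py
```

```text
6.4167 [ 0.651  -0.1979  0.2011] [ 0.515  0.467 -0.409  1.37   0.2    1.298 -1.776] [ 0.082 -0.192 -0.033  0.375 -0.054 -0.138 -0.005] [[0.953, -0.3, 0.043], [-0.3, -0.954, -0.02], [0.047, 0.006, -0.999]] [ 0.36893892 -0.30260919 -1.59056767] 0.41477866451772405
pose [ 0.651  -0.1979  0.2011] inl 3075 6337 n_tool [0.999 0.    0.05 ] extent [-0.089  0.039]
axis(tail) world [0.005 0.005 1.   ] tilt 0.4 x side [ 0.954 -0.301 -0.003] tail [ 0.6516 -0.1978  0.2394] tail tool [ 0.0024 -0.0001 -0.0382]
```

>>> apply_moves(
  commands=[
    [-0.008, 0, 0, 0, 1],
    [-0.01, 0, 0, 0, 1],
    [-0.01, 0, 0, 0, 1],
    [-0.009, 0, 0.001, 0, 1],
  ],
)

```text
clock: 6.8
position: [0.6136, -0.1868, 0.198]
ee_rot: [0.988, -0.152, 0.026, 0.007]
ft_force: [2.8, 0.0, -1.2]
grip_width: 0.418
```

```bash
python3 st.py;python3 th.py
```

```text
6.8 [ 0.6136 -0.1868  0.198 ] [ 0.546  0.38  -0.422  1.494  0.176  1.251 -1.773] [ 0.085 -0.241 -0.036  0.358 -0.071 -0.155  0.009] [[0.952, -0.301, 0.048], [-0.3, -0.954, -0.022], [0.053, 0.007, -0.999]] [ 2.83885166  0.02812497 -1.22879284] 0.4184331727018015
pose [ 0.6136 -0.1868  0.198 ] inl 5291 7952 n_tool [ 0.98   0.007 -0.197] extent [-0.088  0.043]
axis(tail) world [-0.235  0.081  0.969] tilt 14.4 x side [ 0.922 -0.297  0.248] tail [ 0.6112 -0.1856  0.2366] tail tool [-0.0006 -0.0001 -0.0387]
```

>>> apply_moves(
  commands=[
    [-0.011, 0, 0.002, 0, 1],
    [-0.011, 0, 0.003, 0, 1],
    [-0.01, 0, 0.003, 0, 1],
    [-0.01, 0, 0.004, 0, 1],
  ],
)

```text
clock: 7.18
position: [0.574, -0.1745, 0.1846]
ee_rot: [0.988, -0.152, 0.03, 0.008]
ft_force: [3.1, -0.8, -0.4]
grip_width: 0.416
```

```bash
python3 st.py;python3 th.py
```

```text
7.1833 [ 0.574  -0.1745  0.1846] [ 0.575  0.295 -0.434  1.632  0.149  1.185 -1.768] [ 0.077 -0.226 -0.032  0.402 -0.075 -0.216  0.017] [[0.952, -0.301, 0.056], [-0.3, -0.954, -0.025], [0.061, 0.007, -0.998]] [ 3.1448248  -0.83674105 -0.38997638] 0.41558314169972965
pose [ 0.574  -0.1745  0.1846] inl 7856 10265 n_tool [ 0.876  0.013 -0.483] extent [-0.084  0.047]
axis(tail) world [-0.509  0.167  0.845] tilt 32.4 x side [ 0.803 -0.263  0.535] tail [ 0.5682 -0.1723  0.2214] tail tool [-0.0039 -0.0001 -0.0372]
```

>>> apply_moves(
  commands=[
    [-0.01, 0, 0.005, 0, 1],
    [-0.01, 0, 0.006, 0, 1],
    [-0.004, 0, 0.002, 0, 1],
  ],
)

```text
clock: 7.48
position: [0.5513, -0.1676, 0.1702]
ee_rot: [0.988, -0.152, 0.032, 0.009]
ft_force: [3.9, -0.3, -0.7]
grip_width: 0.418
```

```bash
python3 st.py;python3 th.py
```

```text
7.4833 [ 0.5513 -0.1676  0.1702] [ 0.589  0.253 -0.44   1.714  0.136  1.138 -1.765] [ 0.024 -0.078 -0.01   0.124 -0.022 -0.083  0.007] [[0.952, -0.301, 0.06], [-0.3, -0.954, -0.027], [0.065, 0.007, -0.998]] [ 3.93036669 -0.33327989 -0.73717389] 0.41839488075549786
pose [ 0.5513 -0.1676  0.1702] inl 9755 12160 n_tool [ 0.768  0.007 -0.641] extent [-0.082  0.051]
axis(tail) world [-0.656  0.213  0.724] tilt 43.6 x side [ 0.69  -0.22   0.689] tail [ 0.5438 -0.1649  0.2055] tail tool [-0.0057 -0.0001 -0.0358]
```

>>> apply_moves(
  commands=[
    [0, 0, 0, 0, 1],
    [0, 0, -0.01, 0, 1],
    [0, 0, -0.02, 0, 1],
    [0, 0, -0.025, 0, 1],
    [0, 0, -0.025, 0, 1],
  ],
  squeeze=70,
)

```text
clock: 7.95
position: [0.5432, -0.1648, 0.2484]
ee_rot: [0.988, -0.152, 0.024, 0.007]
ft_force: [0.4, -0.7, -1.9]
grip_width: 0.41
```

>>> apply_moves(
  commands=[
    [0, 0, -0.025, 0, 1],
    [0, 0, -0.025, 0, 1],
    [0, 0, -0.02, 0, 1],
    [0, 0, -0.01, -3, 1],
    [0, 0, 0, -3, 1],
  ],
)

```text
clock: 8.37
position: [0.5396, -0.1624, 0.3416]
ee_rot: [0.995, -0.099, 0.025, 0.008]
ft_force: [-0.2, -0.5, -1.4]
grip_width: 0.411
```

```bash
python3 st.py;python3 th.py
```

```text
8.3667 [ 0.5396 -0.1624  0.3416] [ 0.604  0.15  -0.452  1.468  0.079  1.487 -1.615] [ 0.038  0.001 -0.046 -0.024  0.004  0.025  0.621] [[0.979, -0.197, 0.048], [-0.196, -0.98, -0.022], [0.051, 0.012, -0.999]] [-0.16806603 -0.52519139 -1.35037974] 0.4114862026876658
pose [ 0.5396 -0.1624  0.3416] inl 9668 12127 n_tool [ 0.77   0.007 -0.638] extent [-0.082  0.051]
axis(tail) world [-0.662  0.142  0.736] tilt 42.6 x side [ 0.722 -0.144  0.677] tail [ 0.533  -0.1606  0.3767] tail tool [-0.005  -0.     -0.0354]
```

>>> apply_moves(
  commands=[
    [-0.008, -0.015, 0, -3, 1],
    [-0.013, -0.03, 0, -3, 1],
    [-0.011, -0.035, 0, -3, 1],
    [-0.009, -0.035, 0, -2, 1],
    [-0.0085, -0.035, 0, 0, 1],
  ],
)

```text
clock: 8.83
position: [0.5007, -0.0126, 0.3357]
ee_rot: [1.0, -0.007, 0.021, 0.011]
ft_force: [0.5, 0.1, -1.3]
grip_width: 0.411
```

>>> apply_moves(
  commands=[
    [-0.0085, -0.035, 0, 0, 1],
    [-0.0085, -0.035, 0, 0, 1],
    [-0.0085, -0.035, 0, 0, 1],
    [-0.0085, -0.03, 0, 0, 1],
    [-0.005, -0.02, 0, 0, 1],
  ],
)

```text
clock: 9.25
position: [0.4579, 0.1533, 0.3315]
ee_rot: [1.0, -0.008, 0.018, 0.011]
ft_force: [0.4, 0.5, -1.5]
grip_width: 0.415
```

```bash
python3 st.py;python3 th.py
```

```text
9.25 [0.4579 0.1533 0.3315] [ 0.325 -0.006 -0.752  1.642  0.032  1.48  -2.016] [-0.29   0.082 -0.28  -0.053  0.073  0.023 -0.583] [[0.999, -0.016, 0.037], [-0.015, -1.0, -0.023], [0.037, 0.022, -0.999]] [ 0.36111566  0.4779648  -1.51191732] 0.4146415938487212
pose [0.4579 0.1533 0.3315] inl 9674 12145 n_tool [ 0.769 -0.003 -0.639] extent [-0.082  0.051]
axis(tail) world [-0.666  0.027  0.745] tilt 41.8 x side [0.745 0.006 0.666] tail [0.4515 0.1542 0.3671] tail tool [-0.0052  0.     -0.0357]
```

>>> apply_moves(
  commands=[
    [0, -0.02, 0, 0, 1],
    [0, -0.015, 0, 0, 1],
    [0, -0.005, 0, 0, 1],
    [0, 0, 0, 0, 1],
  ],
)

```text
clock: 9.63
position: [0.4552, 0.2004, 0.3315]
ee_rot: [1.0, -0.005, 0.017, 0.011]
ft_force: [0.8, 0.6, -2.2]
grip_width: 0.416
```

```bash
cat > sw.py <<'E'
from th import *
import sys
T,a,n,pc,aw,xw=therm(sys.argv[1])
im,d,c=shot('wrist');P=cloud(c,d)
N=np.array([-np.sin(np.radians(40)),0,np.cos(np.radians(40))])
for f in ('switch_face','main_switch'):
    print(f,[(np.round(x['xy'],1).tolist(),round(x['conf'],2)) for x in nets.place_of('wrist',f)[:2]],[(np.round(x['rect']).tolist(),round(x['conf'],2)) for x in nets.look_for('wrist',f)[:2]])
    for x in nets.place_of('wrist',f)[:1]: print(onz(c,[x['xy']],0.131 if f=='switch_face' else 0).round(4))
# white modules' faces: points near height .10-.165 , plane fit
m=(P[...,0]>.5)&(P[...,0]<.7)&(P[...,1]>.05)&(P[...,1]<.35)&(P[...,2]>.09)&(P[...,2]<.175)&(im.min(2)>110)&(d>.2)
q=P[m];h=q@N;hist,e=np.histogram(h,np.arange(h.min(),h.max(),.002));print(len(q),[(round(e[i],3),int(hist[i])) for i in np.argsort(-hist)[:4]])
h0=e[hist.argmax()]+.001;f=q[np.abs(h-h0)<.003]
X=np.array([np.cos(np.radians(40)),0,np.sin(np.radians(40))])
nn=np.linalg.svd(f-f.mean(0),full_matrices=False)[2][2];nn*=np.sign(nn[2]);print('face normal',nn.round(3),'y range',np.percentile(f[:,1],[.5,99.5]),'slope range',np.percentile(f@X,[.5,99.5]))
for lo in (.16,.235,.085):
    g=f[(f[:,1]>lo)&(f[:,1]<lo+.075)]
    if len(g)>50: r=cv2.minAreaRect((np.c_[g[:,1],g@X]*1000).astype(np.float32)); print('module',[np.round(v,1) for v in r],len(g))
h0=np.median(f@N)
def F(y,s): return N*h0+X*s+np.array([0,y,0])
np.savez('f.npz',N=N,X=X,h0=h0)
# z=.131 on plane
s=(.131-h0*N[2])/X[2];print('h0',h0,'face pt at z=.131',F(.2,s))
E
python3 sw.py f.png
```

```text
pose [0.4552 0.2004 0.3315] inl 9662 12134 n_tool [ 0.77  -0.    -0.638] extent [-0.082  0.051]
axis(tail) world [-0.663  0.023  0.748] tilt 41.6 x side [0.748 0.007 0.664] tail [0.4494 0.2014 0.3666] tail tool [-0.0047 -0.0001 -0.0353]
switch_face [([318.4, 54.7], 0.74)] [([289.0, 0.0, 56.0, 86.0], 0.66)]
[[0.596  0.2005 0.131 ]]
main_switch [([316.7, 46.0], 0.68)] [([291.0, 0.0, 51.0, 85.0], 0.67)]
[[0.6363 0.2018 0.    ]]
10299 [(np.float64(-0.286), 4233), (np.float64(-0.288), 2042), (np.float64(-0.33), 582), (np.float64(-0.338), 448)]
face normal [-0.641 -0.     0.768] y range [0.10073659 0.30388264] slope range [0.50035462 0.58328055]
module [array([202.4, 541.7]), array([84.4, 55.4]), np.float64(89.5)] 1357
module [array([277.4, 541.3]), array([55.5, 85.1]), np.float64(0.0)] 2661
module [array([127.2, 541.9]), array([56.5, 84.2]), np.float64(0.1)] 2532
h0 -0.28554765356553247 face pt at z=.131 [0.60035301 0.2        0.131     ]
```

View pics/f.png

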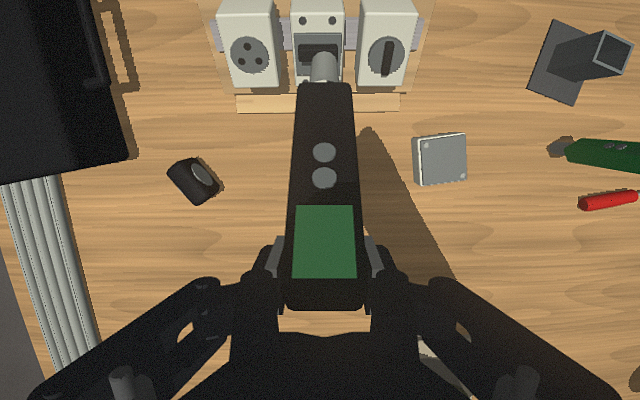

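>>> apply_moves(
  commands=[
    [-0.004, -0.002, 0.008, 0, 1],
    [-0.005, -0.002, 0.012, 0, 1],
    [-0.005, -0.002, 0.012, 0, 1],
    [-0.003, -0.001, 0.01, 0, 1],
    [-0.001, 0, 0.004, 0, 1],
  ],
)

```text
clock: 10.45
position: [0.4388, 0.2044, 0.2819]
ee_rot: [1.0, -0.008, 0.018, 0.011]
ft_force: [-0.0, -0.4, -2.6]
grip_width: 0.411
```

>>> apply_moves(
  commands=[
    [0, 0, 0, 0, 1],
    [0, 0, 0, 0, 1],
    [0, 0, 0, 0, 1],
  ],
)

```text
clock: 10.7
position: [0.4382, 0.2038, 0.2809]
ee_rot: [1.0, -0.008, 0.017, 0.012]
ft_force: [-0.3, -0.8, -2.7]
grip_width: 0.417
```

```bash
cat > fin.py <<'E'
from th import *
T,a,n,pc,aw,xw=therm()
t=(a@(np.array([0,0,0])));
import io
# tail from therm print: recompute via P
F=np.array([.599,.202,.131])
pw=T[:3,:3]@pc+T[:3,3]
import sys
tail=np.array(eval(sys.argv[1])) if len(sys.argv)>1 else None
yw=np.cross(aw,xw); v=F-pw
print('F off x,y',(v@xw).round(4),(v@yw).round(4),'ang to normal',np.degrees(np.arccos(aw@[-.6428,0,.766])).round(1),'x-vert',np.arccos(xw[2]).round(2))
print('F z rel. pc',(v@aw).round(4))
E
python3 st.py; python3 fin.py
```

```text
10.7 [0.4382 0.2038 0.2809] [ 0.26   0.022 -0.815  1.725  0.056  1.385 -2.151] [ 0.001 -0.001  0.003 -0.005  0.003  0.     0.001] [[0.999, -0.016, 0.035], [-0.015, -1.0, -0.024], [0.035, 0.023, -0.999]] [-0.30235321 -0.83148431 -2.68074417] 0.41699618645708386
pose [0.4382 0.2038 0.2809] inl 9719 12132 n_tool [ 0.769  0.003 -0.639] extent [-0.082  0.051]
axis(tail) world [-0.665  0.028  0.746] tilt 41.8 x side [0.746 0.001 0.666] tail [0.4316 0.2047 0.3166] tail tool [-0.0054 -0.     -0.0359]
F off x,y 0.0014 0.0042 ang to normal 2.4 x-vert 0.84
F z rel. pc -0.1985
```

>>> apply_moves(
  commands=[
    [0, -0.003, 0, 0, 1],
    [0, -0.001, 0, 0, 1],
    [0, 0, 0, 0, 1],
    [0, 0, 0, 0, 1],
    [0, 0, 0, 0, 1],
  ],
)

```text
clock: 11.17
position: [0.4395, 0.2087, 0.2824]
ee_rot: [1.0, -0.008, 0.019, 0.011]
ft_force: [0.3, 0.0, -2.1]
grip_width: 0.411
```

```bash
python3 st.py; python3 fin.py; python3 -c "
from h import *
im,d,c=shot('scene'); cv2.imwrite('pics/g.png',cv2.resize(im[100:300,180:460,::-1],None,fx=2.5,fy=2.5))"
```

```text
11.1667 [0.4395 0.2087 0.2824] [ 0.253  0.029 -0.82   1.717  0.061  1.386 -2.164] [-0.001  0.003 -0.001 -0.004 -0.001  0.001  0.   ] [[0.999, -0.016, 0.037], [-0.016, -1.0, -0.022], [0.037, 0.022, -0.999]] [ 0.31554916  0.00267724 -2.1002142 ] 0.410662034867252
pose [0.4395 0.2087 0.2824] inl 9723 12137 n_tool [ 0.77   0.    -0.638] extent [-0.083  0.051]
axis(tail) world [-0.666  0.027  0.745] tilt 41.8 x side [0.746 0.002 0.666] tail [0.4333 0.2096 0.3177] tail tool [-0.0049 -0.     -0.0355]
F off x,y -0.0008 -0.0009 ang to normal 2.4 x-vert 0.84
F z rel. pc -0.1982
```

View pics/g.png

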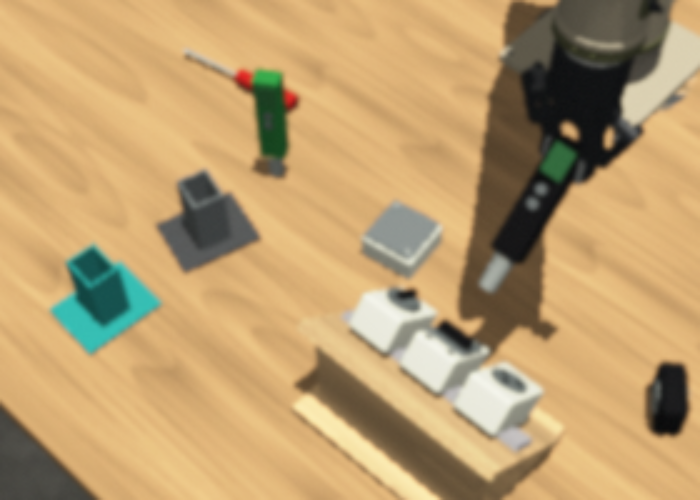

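The picture shows the thermometer held screen up, nose (490,275) pointing at the middle module, with the bystanders in place and the arm still. Handing in.

```bash
python3 -c "
from workcell import workorder
print(workorder.hand_in())"
```

```text
the job is handed in; nothing more can be done
None
```

I drew the black thermometer out of the grey holder and carried it to the board. It was handed in at about 11 s, still held, with its nose aimed at the main switch.

The moves cannot tilt the tool. I therefore leaned the nose on the outside of the holder's rim so the thermometer turned in the grip to about 42° from vertical, then tightened the grip from 30 N to 70 N.

Last checks before handing in, from the wrist camera:

| Check | Measured | Required |
|---|---|---|
| Switch face middle off the thermometer's axis | about 1 mm each way | within 15 mm |
| Nose to switch face | about 70 mm | 40–100 mm |
| Axis to face normal | 2.4° | within 15° |
| Screen side from vertical | 0.84 rad | under 1.25 rad |
| Nose height | about 0.18 m | over 0.10 m |
| Joint speeds | 0.004 rad/s or less | held still |

- **Disagreements:** The depth fit put the face middle at 129.5 mm high, where the task gives 131 mm. The network's point for the switch face was about 3 mm off mine in x. The tool itself ended about 2.5° off vertical from drift during the moves; the measured axis above already includes this.
- **Bystanders:** The scene picture showed no sign that the bystanders had moved. I did not measure their positions again.
- **Verdict:** The hand-in gave no verdict.

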